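# Fill the condiment caddy and lift it by its handle

## Task

Get the condiment caddy ready to carry: set each of the two spare spice jars standing loose on the table into an empty pocket of the caddy, through the wire ring and down onto the board, without dropping it in, and leave the two jars that already stand in their pockets. With the caddy full and so balanced, grip it by the wooden bar handle, lift it about 10 cm off the table without tipping it, and finish holding it still and level in the air; do not put it down or let go. Leave the other things on the table where they are.

Things in the scene. Friction and masses are not known exactly. Their poses are not given: they have to be found in the camera images.
- caddy: round wooden condiment caddy, loose, about 0.41 kg when empty: board 204 mm across whose top lies 12 mm above the table, on rubber feet; four wire rings stand 50 mm above the table, each the guide of one pocket; each ring is 50 mm wide inside, of 4 mm round wire; a thin steel post in the middle carries the bar handle. Origin at the centre of its underside, z up; the four pockets lie at (+-48, +-48) mm in its x and y, the handle bar runs along its x. It stands at any yaw.
- caddy_handle: the caddy's level wooden bar handle, fixed on the post: 76 mm long (x), 16 mm thick (y, the two flat faces to grip), 20 mm high (z). Origin at the bar's centre, 137 mm above the caddy's underside; axes as the caddy's.
- pocket0 (a point): centre of the floor of one of the caddy's four pockets (12 mm above the caddy's underside); may hold a jar or be empty
- pocket1 (a point): centre of the floor of one of the caddy's four pockets (12 mm above the caddy's underside); may hold a jar or be empty
- pocket2 (a point): centre of the floor of one of the caddy's four pockets (12 mm above the caddy's underside); may hold a jar or be empty
- pocket3 (a point): centre of the floor of one of the caddy's four pockets (12 mm above the caddy's underside); may hold a jar or be empty
- spare_1: spice jar with a dark cap, 44 mm diameter, 105 mm high, about 0.11 kg; the cap is the top 20 mm, as wide as the jar. Origin at the centre of its underside, z up along its axis.
- spare_2: spice jar with a lighter green cap, 46 mm diameter, 106 mm high, about 0.11 kg; the cap is the top 20 mm, 45 mm wide. Origin at the centre of its underside, z up along its axis.
- spice_in: spice jar like the one with the green cap, 46 mm diameter, 106 mm high, already standing in a pocket of the caddy. Origin at the centre of its underside, z up along its axis.
- herb_in: spice jar like the one with the dark cap, 44 mm diameter, 105 mm high, already standing in a pocket of the caddy. Origin at the centre of its underside, z up along its axis.
- honey_jar: bystander: honey jar, 64 mm diameter, 97 mm high; too wide for a pocket. Origin at the centre of its underside.
- mandarin: bystander: mandarin, 55 mm diameter, 48 mm high; too wide for a pocket. Origin at the centre of its underside.
Not all that is in view belongs to the job. Leave any turquoise look-alike of the herb_in alone. What is shaped like the spare_2 but purple is not meant.

How it is judged:
By the outcome, as a careful person would: the job done as asked, in the order asked, and still so for the second after the job is handed in, while the arm keeps its last pose, push and grip.
It also fails if it takes over 72 s, if anything falls off the work surface, if the arm or the gripper's body presses on something with over 40 N, if the wrist force passes 120 N, or if a joint passes its speed limit or range.

## Robot

A 6-joint arm with a two-finger parallel gripper is mounted at the origin on a cart in front of the work surface, level with it; the furniture and walls round the work are solid. World frame = base frame: x ahead of the robot, y to its left, z up, the work surface at z = 0. Lengths are in m, angles in rad, forces in N, time in s.
With the tool pointing down it reaches from about 0.375 to 0.9 m from the base axis. Payload 3.1 kg.
Tool frame: the origin (TCP) lies at the very end of the fingers, on their centre line; the grasp point (between the pads) lies 19 mm behind it; z points along the fingers, y is the line along which they close (so a half turn about z gives the same grasp; the last joint's range is limited). The gripper opens to 87 mm and grips with 3 to 60 N. Pads are 19 mm wide; open, the fingers measure 117 mm over their backs; the gripper's body (75 mm by 190 mm) begins 51 mm behind the grasp point.
Start: joints at [-1.381, 0.527, 1.433, -0, 1.181, -0.178], TCP at [0.225, -0.583, 0.191] pointing down, gripper open.
Joint ranges: [-3.08, 3.08], [-0.75, 2.2], [0.22, 2.44], [-1.43, 4.57], [0, 2.65], [-2.85, 2.85]. Speed limits (rad/s): [2.79, 2.79, 3.14, 3.14, 3.14, 3.14].

## Interface

Orientations are given as a 3x3 rotation matrix whose columns are the frame's x, y, z axes.
In Python, from workcell import get_obs, read_camera, get_calibration, job_done gives the robot as it stands. The module is installed in compiled form; this text tells all that it offers.
- The arm moves only by the tool servo_tool, never from a script. Its argument "deltas" is one flat list of numbers, 5 for each row, row after row: the finger opening in m, from 0 to 0.087, then the shift along the tool's x, y, z in m, then the turn about the tool's z in rad. In form: [claw, dx, dy, dz, twist, claw, dx, dy, dz, twist, ...]. A call has 1 to 10 rows; each row shifts and turns the commanded pose from where the row before left it, along the tool's axes as they then stand; what a row does not reach is not made up. A row lasts 1/12 s, in which the tool goes at most 41.7 mm and 7.16 degrees, less where a joint would pass 70% of its speed; a pose out of reach is approached as far as the arm can. A call is refused whole if a number of a shift passes 0.0417 or a number of a turn 0.125, either way. A call with a gripper value outside its range is refused whole. The fingers move at their own pace and stop on an object; "squeeze" is the grip in N (left out, the last holds). Time passes only in rows, so rows that do not move let the fingers close. It gives the time, the measured TCP pose, the force, the opening and the grip force at its end, in the units of the state.
- get_obs(): the state, without advancing time (a new reading comes with each control period).
- read_camera(name): name is "side" or "top"; returns the picture (420x560x3 uint8, red, green, blue); there is no depth.
- get_calibration(name): a dict with "mtx" (3x3 intrinsics, pixels), "view" (4x4, takes a point from world to camera coordinates). Camera axes: x right, y down, z forward; pixel columns grow to the right and rows downward; lengths in m; the calibration is good to about 2 mm. A picture is of the moment at which its call begins. get_calibration takes no time and is no camera call.
- job_done(): hands the job in; it is judged then, once.
The state is a dict: "clock": time; "joint_pos": joint angles; "joint_velocities": joint speeds; "effort": joint torques, N m; "tcp_pos": TCP position; "orientation": TCP orientation; "contact_force": force on the tool from outside, world axes, zero at the start; "torque": the same for the moment, N m; "width": finger opening in m; "finger_force": force on a finger pad.
Only numpy, scipy, OpenCV 4.12 (cv2) and the standard library are available. Lean on these libraries where they do the work, as an engineer would, in place of code of your own. Each camera call takes 0.05 s, during which the arm holds its last target. There are 200 camera calls.

## Working session

There is one attempt and no reset: what is moved stays moved. The work goes in short steps, Python scripts to look and compute and a tool call to move; the robot and the scene stay as the last step left them, time stands still between calls to the robot, and variables do not carry over. Pictures are saved under pics/ and viewed, at most 10 in all, crops included, and the job is handed in when it is done.

Besides the shell and the picture viewer there is one more tool, called after "Request:" by a JSON object that holds its "op" and its "data". servo_tool: Moves the arm, as the interface text tells. Its arguments: {"type":"object","properties":{"deltas":{"type":"array","items":{"type":"number"}},"squeeze":{"type":"number"}},"required":["deltas"]}

```bash
mkdir -p pics; python3 - <<'E'
from workcell import *
import cv2
for n in("side","top"):
    cv2.imwrite(f"pics/{n}0.png",read_camera(n)[:,:,::-1]); c=get_calibration(n); print(n,c["mtx"].round(1).tolist(),c["view"].round(4).tolist())
o=get_obs(); print(o["clock"],o["tcp_pos"],o["orientation"],o["width"])
E
```

```text
side [[414.2, 0.0, 277.3], [0.0, 414.2, 213.3], [0.0, 0.0, 1.0]] [[-0.8862, -0.4631, -0.011, 0.4578], [-0.2839, 0.5618, -0.777, 0.2354], [0.366, -0.6855, -0.6294, 1.0488], [0.0, 0.0, 0.0, 1.0]]
top [[391.4, 0.0, 281.2], [0.0, 391.4, 210.1], [0.0, 0.0, 1.0]] [[-0.0267, -0.9996, -0.0006, 0.0069], [-0.9962, 0.0266, -0.0831, 0.5223], [0.0831, -0.0016, -0.9965, 1.0247], [0.0, 0.0, 0.0, 1.0]]
0.1 [ 0.22518683 -0.58223234  0.1898608 ] [[ 9.32751452e-01  3.60519849e-01 -4.08421870e-04]
 [ 3.60519938e-01 -9.32749476e-01  1.94650122e-03]
 [ 3.20797041e-04 -1.96284606e-03 -9.99998022e-01]] 0.08695206870715591
```

View pics/side0.png

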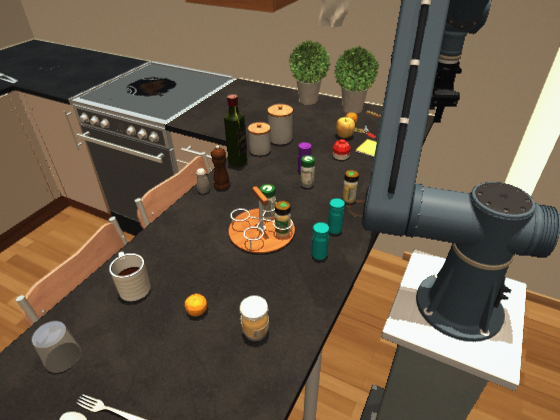

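View pics/top0.png

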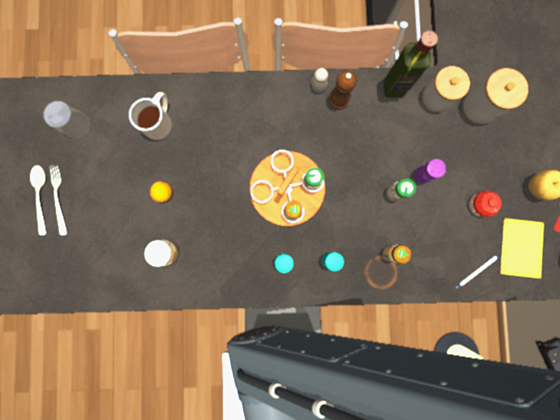

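The side view shows the caddy at about (262,228). In the top view it is at (288,188), with empty rings near (283,161) and (263,191). The spare jars are at (404,188), green, and (399,254), dark. The look-alikes are turquoise at (285,264) and (334,262) and purple at (435,170).

```bash
cat > h.py <<'E'
from workcell import *
import numpy as np, cv2
def ray(n,u,v,z):
    c=get_calibration(n); V=c["view"]; R,t=V[:3,:3],V[:3,3]; C=-R.T@t
    d=R.T@np.linalg.solve(c["mtx"],[u,v,1.]); return C+d*(z-C[2])/d[2]
def proj(n,p):
    c=get_calibration(n); q=c["mtx"]@(c["view"][:3,:3]@np.array(p)+c["view"][:3,3]); return q[:2]/q[2]
def crop(n,name,u0,v0,w,h,s):
    im=read_camera(n)[:,:,::-1]; cv2.imwrite("pics/"+name,cv2.resize(im[v0:v0+h,u0:u0+w],None,fx=s,fy=s,interpolation=cv2.INTER_CUBIC)); return im
E
python3 - <<'E'
from h import *
a=cv2.imread("pics/top0.png"); b=cv2.imread("pics/side0.png")
A=cv2.resize(a[140:270,240:425],None,fx=4.2,fy=4.2,interpolation=cv2.INTER_CUBIC)
cv2.imwrite("pics/tc.png",A)
B=cv2.resize(b[135:265,215:375],None,fx=4.5,fy=4.5,interpolation=cv2.INTER_CUBIC)
cv2.imwrite("pics/sc.png",B)
for n,(u,v),z in [("c",(288,188),.012),("r1",(283,161),.05),("r2",(263,191),.05),("green",(314,178),.106),("dark",(293,210),.105),("s2",(404,188),.106),("s1",(399,254),.105),("t1",(285,264),.1),("t2",(334,262),.1),("p",(435,170),.1)]:
    print(n,ray("top",u,v,z).round(4))
E
```

```text
c [ 0.5826 -0.0272  0.012 ]
r1 [ 0.6492 -0.0153  0.05  ]
r2 [0.5712 0.0391 0.05  ]
green [ 0.5927 -0.0903  0.106 ]
dark [ 0.5148 -0.036   0.105 ]
s2 [ 0.5618 -0.3115  0.106 ]
s1 [ 0.4003 -0.2911  0.105 ]
t1 [ 0.3833 -0.0128  0.1   ]
t2 [ 0.3849 -0.1327  0.1   ]
p [ 0.6058 -0.3931  0.1   ]
```

View pics/tc.png

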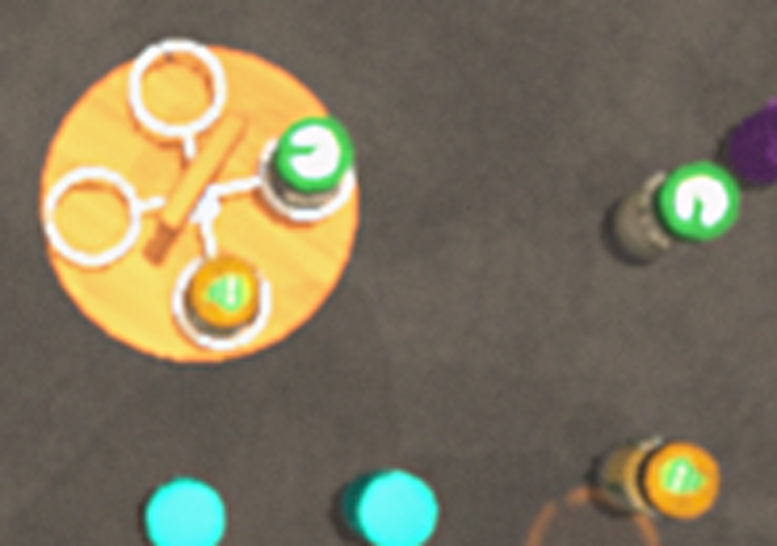

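View pics/sc.png

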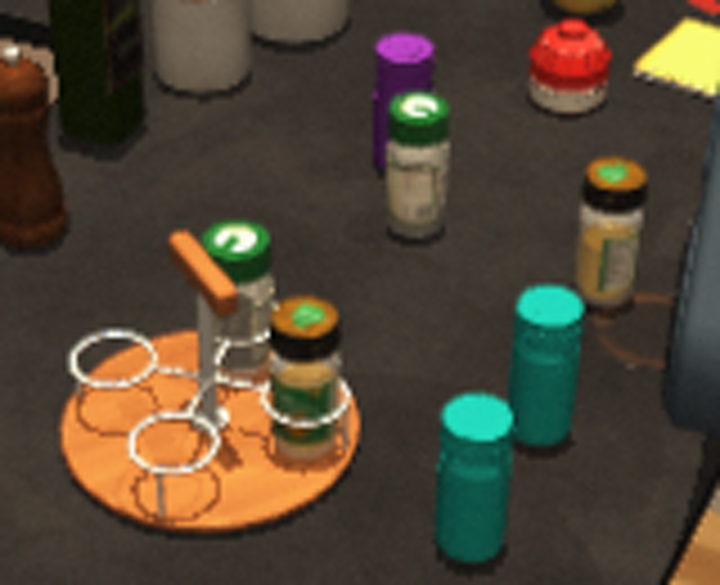

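```bash
cat >> h.py <<'E'
def rings(im,n,roi,amin=60,amax=900):
    u0,v0,w,h=roi; s=4
    c=cv2.resize(im[v0:v0+h,u0:u0+w],None,fx=s,fy=s,interpolation=cv2.INTER_CUBIC)
    hsv=cv2.cvtColor(c,cv2.COLOR_BGR2HSV)
    m=((hsv[:,:,1]<95)&(hsv[:,:,2]>135)).astype(np.uint8)
    cs,hi=cv2.findContours(m,cv2.RETR_CCOMP,cv2.CHAIN_APPROX_NONE); out=[]
    for k,q in enumerate(cs):
        if hi[0][k][3]>=0 and amin<cv2.contourArea(q)/s/s<amax:
            e=cv2.fitEllipse(q); u,v=(np.array(e[0])+.5)/s-.5+[u0,v0]
            out.append((u,v)); print(n,"ring px",round(u,1),round(v,1),np.round(np.array(e[1])/s,1),ray(n,u,v,.05)[:2].round(4))
    return out
E
python3 - <<'E'
from h import *
a=cv2.imread("pics/top0.png"); b=cv2.imread("pics/side0.png")
rings(a,"top",(240,140,95,100)); rings(b,"side",(220,190,90,70))
for n,(u,v),z in [("c",(287.6,188.3),.012),("ringdark",(292.9,211.9),.05),("ringgreen",(312.6,181.7),.05),("s2",(406.7,188.1),.106),("s1",(402.1,254.5),.105),("h1",(276.9,198.3),.147),("h2",(296,171),.147)]:
    print(n,ray("top",u,v,z).round(4))
for n,(u,v),z in [("s2",(308.3,158.8),.106),("s1",(351.7,173.9),.105),("cdark",(283.2,203.5),.117),("cgreen",(268,188.5),.118),("ha",(255,187.5),.147),("hb",(266,201),.147)]: print("side",n,ray("side",u,v,z).round(4))
E
```

```text
top ring px 261.5 190.9 [18.  18.2] [0.5715 0.0429]
top ring px 281.8 160.5 [17.5 17.9] [ 0.6506 -0.0122]
side ring px 252.9 233.0 [11.2 17.6] [0.574  0.0417]
side ring px 239.9 214.4 [10.2 16.8] [ 0.6524 -0.0138]
c [ 0.5819 -0.0261  0.012 ]
ringdark [ 0.5144 -0.0374  0.05  ]
ringgreen [ 0.5922 -0.0912  0.05  ]
s2 [ 0.5614 -0.3182  0.106 ]
s1 [ 0.3989 -0.2986  0.105 ]
h1 [0.54   0.0024 0.147 ]
h2 [ 0.6039 -0.0445  0.147 ]
side s2 [ 0.5624 -0.3171  0.106 ]
side s1 [ 0.4004 -0.2969  0.105 ]
side cdark [ 0.5195 -0.0449  0.117 ]
side cgreen [ 0.5936 -0.0892  0.118 ]
side ha [ 0.6098 -0.0412  0.147 ]
side hb [0.5498 0.0012 0.147 ]
```

Request:
{"op": "servo_tool", "data": {"deltas": [0.065,0,0,0,-0.118,0.065,0,0,0,-0.118,0.065,0,0,0,-0.118,0.065,0,0,0,-0.118,0.065,0,0,0,-0.118,0.065,0.034,0.01,0,0,0.065,0.034,0.01,0,0,0.065,0.034,0.01,0,0,0.065,0.034,0.01,0,0,0.065,0.034,0.01,0,0], "squeeze": 15}}

```text
clock: 0.93
tcp_pos: [0.3647, -0.4711, 0.1903]
orientation: [[0.575, 0.818, -0.0], [0.818, -0.575, 0.001], [0.001, -0.001, -1.0]]
contact_force: [-0.7, 0.3, 0.5]
width: 0.065
finger_force: 0.0
```

Request:
{"op": "servo_tool", "data": {"deltas": [0.065,0.034,0.01,0,0,0.065,0.034,0.01,0,0,0.065,0.034,0.01,0,0,0.065,0.034,0.01,0,0,0.065,0.034,0.01,0,0,0.065,0.02,0.005,0,0,0.065,0,0,0,0]}}

```text
clock: 1.52
tcp_pos: [0.5211, -0.3448, 0.1902]
orientation: [[0.57, 0.821, 0.001], [0.821, -0.57, 0.002], [0.002, -0.0, -1.0]]
contact_force: [-0.6, 0.6, -0.2]
width: 0.0652
finger_force: 0.0
```

```bash
cat >> h.py <<'E'
def togo(x,y,z=None,yaw=None):
    o=get_obs(); R=o["orientation"]; p=o["tcp_pos"]; t=np.array([x,y,p[2] if z is None else z])
    yw=np.arctan2(R[1,0],R[0,0])
    print("t",round(o["clock"],2),"tcp",p.round(4),"yawx",np.degrees(yw).round(2),"togo",(R.T@(t-p)).round(4),"w",o["width"].__round__(4),"F",np.round(o["contact_force"],1),"ff",np.round(o["finger_force"],1), "tilt",R[:,2].round(4))
E
python3 -c "
from h import *
togo(.562,-.3175,.086)"
```

```text
t 1.52 tcp [ 0.5211 -0.3448  0.1902] yawx 55.22 togo [0.0455 0.0181 0.1043] w 0.0652 F [-0.6  0.6 -0.2] ff 0.0 tilt [ 9.0e-04  1.9e-03 -1.0e+00]
```

Request:
{"op": "servo_tool", "data": {"deltas": [0.065,0.023,0.009,0,0,0.065,0.0225,0.009,0,0,0.065,0,0,0.025,0,0.065,0,0,0.025,0,0.065,0,0,0,0,0.065,0,0,0,0]}}

```text
clock: 2.02
tcp_pos: [0.5572, -0.3212, 0.1391]
orientation: [[0.575, 0.818, -0.004], [0.818, -0.575, 0.003], [0.0, -0.005, -1.0]]
contact_force: [0.3, -0.2, 0.6]
width: 0.0652
finger_force: 0.0
```

```bash
python3 -c "
from h import *
togo(.562,-.3175,.086)
crop('side','s2a.png',240,80,140,130,5)"
```

```text
t 2.02 tcp [ 0.5572 -0.3212  0.1391] yawx 54.9 togo [0.0058 0.002  0.0531] w 0.0652 F [ 0.3 -0.2  0.6] ff 0.0 tilt [-0.004   0.0029 -1.    ]
```

View pics/s2a.png

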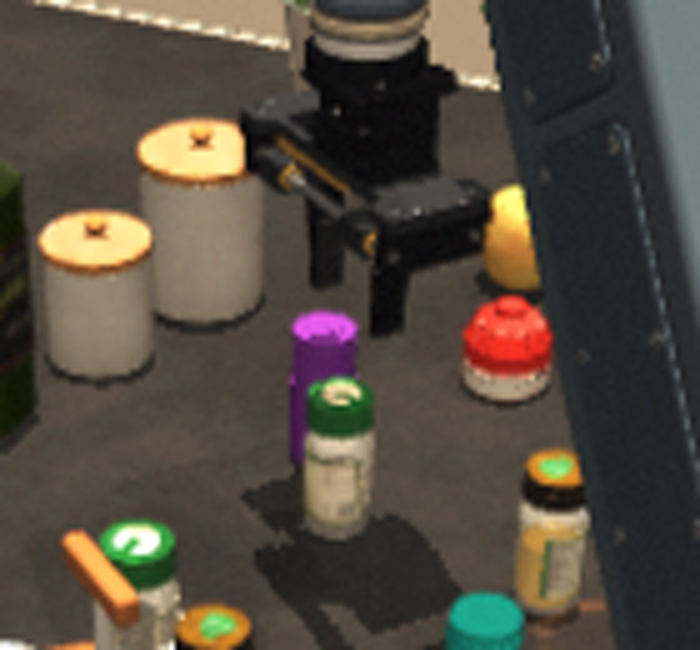

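The open fingers are around (311,141) in the side image, above and behind the green spare, whose cap is at (308,158). The picture agrees with the computed offset.

Request:
{"op": "servo_tool", "data": {"deltas": [0.065,0.006,0.002,0,0,0.065,0,0,0,0,0.065,0,0,0,0]}}

```text
clock: 2.32
tcp_pos: [0.5649, -0.3185, 0.1423]
orientation: [[0.574, 0.819, 0.002], [0.819, -0.574, -0.002], [-0.0, 0.003, -1.0]]
contact_force: [0.2, -0.4, 0.1]
width: 0.065
finger_force: 0.0
```

```bash
python3 -c "
from h import *
togo(.562,-.3175,.086)
print(proj('side',get_obs()['tcp_pos']),proj('side',[.562,-.3175,.106]))"
```

```text
t 2.32 tcp [ 0.5649 -0.3185  0.1423] yawx 54.94 togo [-0.0008 -0.0032  0.0563] w 0.065 F [ 0.2 -0.4  0.1] ff 0.0 tilt [ 0.0022 -0.0018 -1.    ]
[308.18204209 149.08129685] [308.46665792 158.7716683 ]
```

Request:
{"op": "servo_tool", "data": {"deltas": [0.065,0,-0.003,0.02,0,0.065,0,0,0.02,0,0.065,0,0,0.016,0,0.065,0,0,0,0,0.065,0,0,0,0,0.065,0,0,0,0]}}

```text
clock: 2.82
tcp_pos: [0.5624, -0.317, 0.0861]
orientation: [[0.575, 0.818, 0.002], [0.818, -0.575, -0.002], [-0.0, 0.002, -1.0]]
contact_force: [-0.3, -0.7, 0.1]
width: 0.0651
finger_force: 0.0
```

```bash
python3 -c "
from h import *
togo(.562,-.3175,.086)"
```

```text
t 2.82 tcp [ 0.5624 -0.317   0.0861] yawx 54.93 togo [-0.0007 -0.      0.0001] w 0.0651 F [-0.3 -0.7  0.1] ff 0.0 tilt [ 0.0018 -0.0015 -1.    ]
```

Close on it, then lift a little.

Request:
{"op": "servo_tool", "data": {"deltas": [0.03,0,0,0,0,0.03,0,0,0,0,0.03,0,0,0,0,0.03,0,0,0,0,0.03,0,0,0,0,0.03,0,0,0,0], "squeeze": 20}}

```text
clock: 3.32
tcp_pos: [0.5617, -0.3162, 0.085]
orientation: [[0.574, 0.819, 0.0], [0.819, -0.574, -0.0], [-0.0, 0.0, -1.0]]
contact_force: [-0.1, 0.3, 0.3]
width: 0.0346
finger_force: 0.0
```

```bash
python3 -c "
from h import *
togo(.6515,-.013,.26)"
```

```text
t 3.32 tcp [ 0.5617 -0.3162  0.085 ] yawx 54.94 togo [ 0.2998 -0.1006 -0.1751] w 0.0346 F [-0.1  0.3  0.3] ff 0.0 tilt [ 2.e-04 -2.e-04 -1.e+00]
```

```bash
python3 -c "
from h import *
crop('side','s2b.png',240,80,140,130,5)
cv2.imwrite('pics/t2b.png',read_camera('top')[:,:,::-1])"
```

```text
(no output)
```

View pics/s2b.png

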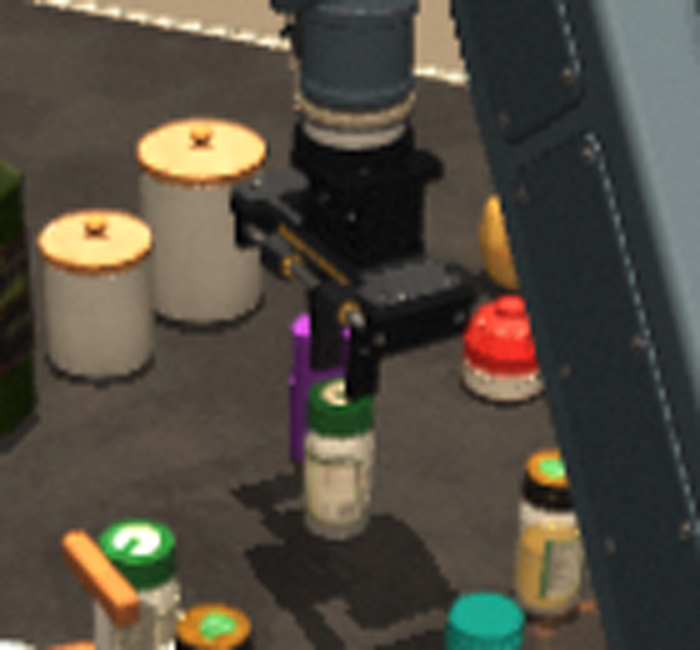

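```bash
python3 -c "
from h import *
print(proj('side',[.5572,-.3212,.1391]),proj('side',[.5617,-.3162,.085]))
for n in('side','top'):
  c=get_calibration(n);V=c['view'];print(n,-V[:3,:3].T@V[:3,3])
im=cv2.imread('pics/t2b.png');cv2.imwrite('pics/t2c.png',cv2.resize(im[130:270,300:470],None,fx=4,fy=4,interpolation=2))
"
```

```text
[310.59267133 150.07891303] [308.1676376  164.24729509]
side [0.0887048  0.79871189 0.84801472]
top [ 0.43534358 -0.00542677  1.06457736]
```

View pics/t2c.png

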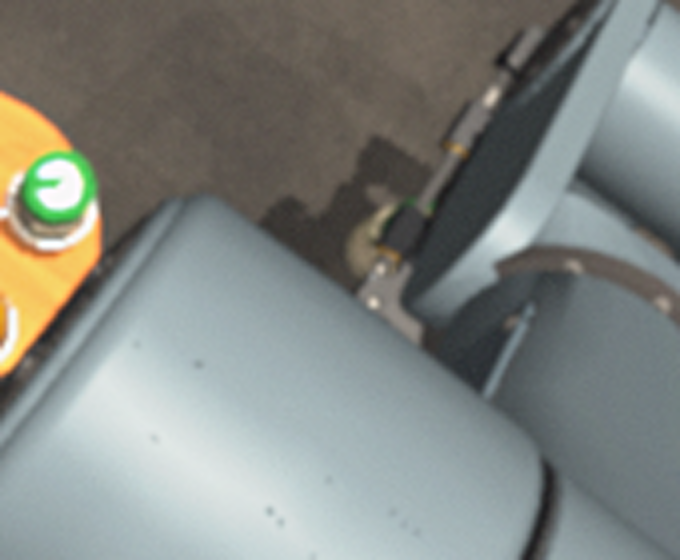

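The fingertips at about (309,157) sit some 8 px (about 27 mm) higher than the reported TCP projects, (308,164). The fingers closed above the cap without touching it. I'll open, go lower and look again.

Request:
{"op": "servo_tool", "data": {"deltas": [0.065,0,0,0,0,0.065,0,0,0,0,0.065,0,0,0,0,0.065,0,0,0,0,0.065,0,0,0.01,0,0.065,0,0,0.01,0,0.065,0,0,0,0,0.065,0,0,0,0]}}

```text
clock: 4.08
tcp_pos: [0.5606, -0.3155, 0.0632]
orientation: [[0.575, 0.818, -0.002], [0.818, -0.575, 0.002], [0.0, -0.003, -1.0]]
contact_force: [0.0, -0.7, 0.4]
width: 0.0644
finger_force: 0.0
```

```bash
python3 -c "
from h import *
togo(.562,-.3175,.086)
crop('side','s2d.png',270,110,90,80,7)
print(proj('side',get_obs()['tcp_pos']))"
```

```text
t 4.08 tcp [ 0.5606 -0.3155  0.0632] yawx 54.93 togo [-0.0009  0.0022 -0.0228] w 0.0644 F [ 0.  -0.7  0.4] ff 0.0 tilt [-0.0025  0.002  -1.    ]
[308.05562772 169.54718121]
```

View pics/s2d.png

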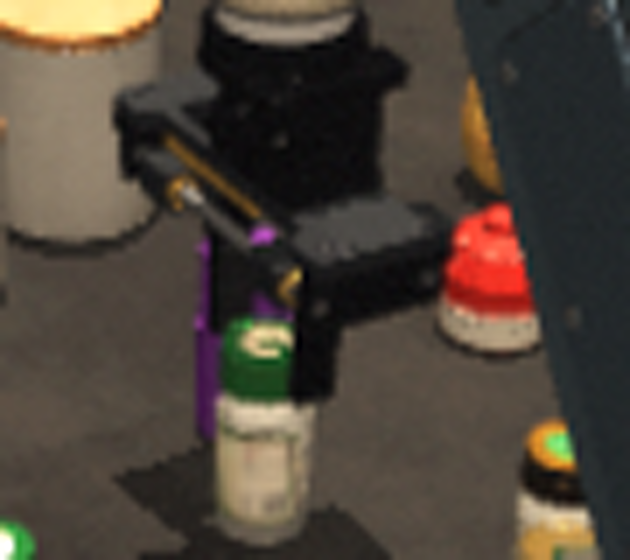

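```bash
python3 -c "
from h import *
o=get_obs();p=o['tcp_pos'];y=o['orientation'][:,1]
for dz in(0,.02,.03):
  for s in(-.04,.04):print(dz,s,proj('side',p+s*y+[0,0,dz]).round(1))"
```

```text
0 -0.04 [314.1 175.2]
0 0.04 [302.3 164.1]
0.02 -0.04 [314.4 170.2]
0.02 0.04 [302.4 159.2]
0.03 -0.04 [314.5 167.7]
0.03 0.04 [302.5 156.7]
```

The fingers now straddle the green cap, with the near tip at about (315,167). The real tips are about 30 mm above the reported TCP z, so I'll allow for that offset: 9 mm lower, then close.

Request:
{"op": "servo_tool", "data": {"deltas": [0.065,0,0.002,0.009,0,0.065,0,0,0,0,0.065,0,0,0,0,0.03,0,0,0,0,0.03,0,0,0,0,0.03,0,0,0,0,0.03,0,0,0,0,0.03,0,0,0,0], "squeeze": 20}}

```text
clock: 4.8
tcp_pos: [0.5634, -0.3174, 0.056]
orientation: [[0.574, 0.819, 0.0], [0.819, -0.574, -0.0], [-0.0, 0.0, -1.0]]
contact_force: [0.1, 0.4, 1.0]
width: 0.0445
finger_force: 20.0
```

```bash
python3 -c "
from h import *
togo(.6515,-.013,.23)"
```

```text
t 4.8 tcp [ 0.5634 -0.3174  0.056 ] yawx 54.94 togo [ 0.2998 -0.1027 -0.1741] w 0.0445 F [0.1 0.4 1. ] ff 20.0 tilt [ 3.e-04 -3.e-04 -1.e+00]
```

Request:
{"op": "servo_tool", "data": {"deltas": [0.03,0,0,-0.01,0,0.03,0,0,-0.025,0,0.03,0,0,-0.035,0,0.03,0,0,-0.035,0,0.03,0,0,-0.035,0,0.03,0,0,-0.025,0,0.03,0.01,-0.003,0,0,0.03,0.025,-0.009,0,0,0.03,0.035,-0.012,0,0,0.03,0.035,-0.012,0,0]}}

```text
clock: 5.63
tcp_pos: [0.5935, -0.2098, 0.2205]
orientation: [[0.577, 0.817, -0.001], [0.817, -0.577, 0.001], [0.0, -0.001, -1.0]]
contact_force: [0.4, -0.3, -1.7]
width: 0.0446
finger_force: 20.0
```

Request:
{"op": "servo_tool", "data": {"deltas": [0.03,0.035,-0.012,0,0,0.03,0.035,-0.012,0,0,0.03,0.035,-0.012,0,0,0.03,0.035,-0.012,0,0,0.03,0.03,-0.01,0,0,0.03,0.015,-0.005,0,0,0.03,0.01,-0.003,0,0,0.03,0,0,0,0,0.03,0,0,0,0,0.03,0,0,0,0]}}

```text
clock: 6.47
tcp_pos: [0.6517, -0.015, 0.2206]
orientation: [[0.576, 0.818, -0.001], [0.818, -0.576, -0.001], [-0.001, -0.0, -1.0]]
contact_force: [-0.2, 0.1, -1.7]
width: 0.0447
finger_force: 20.0
```

```bash
python3 -c "
from h import *
togo(.6515,-.013,.138)
crop('side','ins1.png',200,110,130,120,5)
cv2.imwrite('pics/ins1t.png',read_camera('top')[:,:,::-1])
print(proj('side',[.6515,-.013,.05]))"
```

```text
t 6.47 tcp [ 0.6517 -0.015   0.2206] yawx 54.84 togo [ 0.0016 -0.0013  0.0826] w 0.0447 F [-0.2  0.1 -1.7] ff 20.0 tilt [-7.e-04 -8.e-04 -1.e+00]
[239.96866598 214.66460891]
```

View pics/ins1.png

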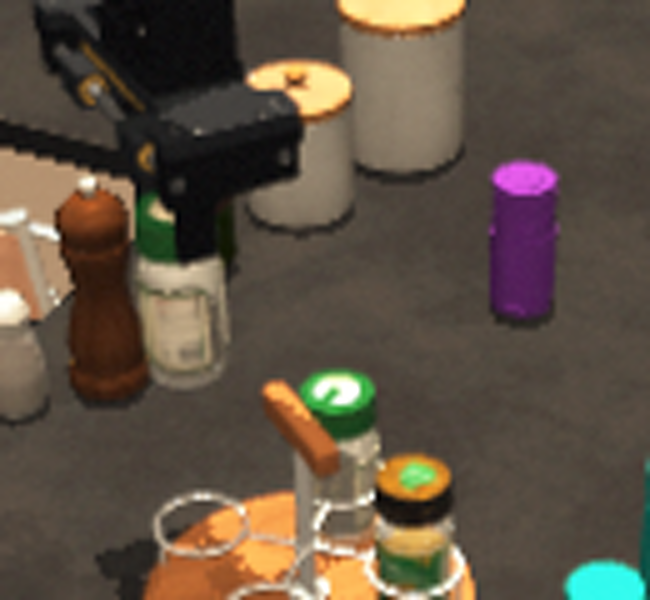

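The held green jar hangs upright with its bottom at about (236,183), above the empty ring at (240,215). I'll descend to just above the ring and measure both in one frame.

Request:
{"op": "servo_tool", "data": {"deltas": [0.03,0.0016,-0.0013,0.01,0,0.03,0,0,0.025,0,0.03,0,0,0.025,0,0.03,0,0,0.02,0,0.03,0,0,0.008,0,0.03,0,0,0,0,0.03,0,0,0,0,0.03,0,0,0,0]}}

```text
clock: 7.23
tcp_pos: [0.6532, -0.0116, 0.1341]
orientation: [[0.575, 0.818, 0.003], [0.818, -0.575, -0.001], [0.001, 0.003, -1.0]]
contact_force: [0.3, -1.0, -0.7]
width: 0.0447
finger_force: 20.0
```

```bash
python3 -c "
from h import *
togo(.6515,-.013,.068)
im=read_camera('side')[:,:,::-1]; cv2.imwrite('pics/ins2.png',im)
rings(im,'side',(220,190,90,70))
p=get_obs()['tcp_pos']
for z in(.07,.1,.13,.05):print(z,proj('side',[p[0],p[1],z]).round(1))
g=cv2.cvtColor(im,cv2.COLOR_BGR2GRAY)
for r in range(172,216,4):print(r,g[r,222:260].tolist())"
```

```text
t 7.23 tcp [ 0.6532 -0.0116  0.1341] yawx 54.91 togo [-0.0022 -0.0008  0.0661] w 0.0447 F [ 0.3 -1.  -0.7] ff 20.0 tilt [ 2.8e-03 -5.0e-04 -1.0e+00]
side ring px 252.7 233.0 [11.1 17.6] [0.5744 0.0421]
0.07 [238.8 209.6]
0.1 [238.1 201.7]
0.13 [237.3 193.6]
0.05 [239.2 214.8]
172 [41, 42, 40, 38, 33, 39, 30, 43, 94, 84, 53, 13, 22, 21, 23, 21, 19, 14, 11, 15, 13, 10, 15, 12, 15, 12, 11, 12, 13, 15, 15, 13, 14, 17, 29, 27, 7, 21]
176 [47, 44, 41, 43, 39, 35, 30, 32, 60, 64, 76, 26, 15, 22, 44, 54, 31, 12, 15, 13, 15, 12, 12, 16, 13, 14, 12, 9, 15, 23, 28, 40, 54, 57, 76, 77, 79, 77]
180 [41, 42, 41, 37, 35, 35, 47, 62, 63, 75, 118, 93, 30, 12, 13, 13, 12, 13, 11, 14, 15, 21, 50, 74, 75, 75, 72, 73, 74, 72, 74, 74, 74, 74, 73, 72, 71, 70]
184 [39, 39, 43, 39, 48, 51, 44, 43, 46, 49, 48, 54, 51, 49, 28, 11, 14, 9, 13, 12, 10, 19, 44, 70, 69, 71, 73, 72, 73, 73, 71, 71, 70, 72, 72, 73, 74, 72]
188 [40, 38, 36, 34, 32, 35, 54, 118, 137, 104, 81, 73, 69, 62, 60, 14, 17, 31, 47, 65, 82, 99, 99, 116, 70, 69, 69, 72, 69, 70, 78, 106, 136, 186, 185, 190, 141, 92]
192 [71, 70, 69, 70, 71, 71, 7
[... 313 characters left out ...]
0, 97]
200 [68, 71, 72, 70, 67, 67, 65, 78, 124, 142, 160, 157, 159, 163, 168, 169, 171, 164, 153, 145, 138, 83, 88, 115, 91, 70, 70, 69, 75, 74, 74, 74, 74, 76, 72, 76, 81, 97]
204 [71, 65, 68, 68, 67, 66, 66, 68, 77, 124, 141, 150, 153, 164, 165, 148, 144, 140, 127, 114, 143, 93, 80, 95, 71, 70, 72, 71, 68, 70, 71, 73, 74, 76, 78, 71, 79, 127]
208 [71, 69, 67, 67, 70, 67, 67, 70, 75, 96, 113, 100, 95, 102, 107, 112, 115, 105, 100, 114, 117, 122, 117, 93, 77, 78, 76, 77, 78, 78, 79, 95, 101, 114, 126, 124, 126, 131]
212 [76, 73, 74, 73, 74, 72, 73, 74, 76, 108, 144, 112, 78, 78, 82, 88, 73, 73, 77, 86, 106, 138, 172, 196, 190, 172, 189, 165, 185, 185, 184, 181, 181, 182, 176, 175, 171, 133]
```

Request:
{"op": "servo_tool", "data": {"deltas": [0.03,-0.0022,-0.0008,0.006,0,0.03,0,0,0.006,0,0.03,0,0,0,0,0.03,0,0,0,0,0.03,0,0,0,0]}}

```text
clock: 7.7
tcp_pos: [0.65, -0.0125, 0.1207]
orientation: [[0.575, 0.818, -0.0], [0.818, -0.575, 0.0], [0.0, -0.0, -1.0]]
contact_force: [0.2, -0.3, -1.1]
width: 0.0444
finger_force: 20.0
```

```bash
python3 -c "
from h import *
togo(.6515,-.013,.068)"
```

```text
t 7.7 tcp [ 0.65   -0.0125  0.1207] yawx 54.93 togo [0.0004 0.0015 0.0527] w 0.0444 F [ 0.2 -0.3 -1.1] ff 20.0 tilt [-0.e+00  1.e-04 -1.e+00]
```

Request:
{"op": "servo_tool", "data": {"deltas": [0.03,0,0.0008,0.005,0,0.03,0,0,0.006,0,0.03,0,0,0.006,0,0.03,0,0,0.004,0,0.03,0,0,0,0,0.03,0,0,0,0]}}

```text
clock: 8.2
tcp_pos: [0.6503, -0.0129, 0.099]
orientation: [[0.575, 0.819, -0.001], [0.819, -0.575, 0.0], [-0.001, -0.001, -1.0]]
contact_force: [-0.3, -0.3, -0.9]
width: 0.0444
finger_force: 20.0
```

```bash
python3 -c "
from h import *
togo(.6515,-.013,.068)
im=read_camera('side')[:,:,::-1]; cv2.imwrite('pics/ins3.png',im)
rings(im,'side',(220,190,90,70))"
```

```text
t 8.2 tcp [ 0.6503 -0.0129  0.099 ] yawx 54.94 togo [0.0006 0.0011 0.031 ] w 0.0444 F [-0.3 -0.3 -0.9] ff 20.0 tilt [-1.3e-03  3.0e-04 -1.0e+00]
side ring px 252.8 233.0 [11.1 17.7] [0.5743 0.0419]
```

Request:
{"op": "servo_tool", "data": {"deltas": [0.03,0,0.0004,0.006,0,0.03,0,0,0.008,0,0.03,0,0,0.008,0,0.03,0,0,0.004,0,0.03,0,0,0,0,0.03,0,0,0,0]}}

```text
clock: 8.75
tcp_pos: [0.6506, -0.0131, 0.073]
orientation: [[0.575, 0.818, -0.001], [0.818, -0.575, 0.0], [-0.0, -0.001, -1.0]]
contact_force: [-0.4, -0.6, -0.8]
width: 0.0445
finger_force: 20.0
```

Request:
{"op": "servo_tool", "data": {"deltas": [0.03,0,0,0.002,0,0.03,0,0,0.001,0,0.03,0,0,0,0,0.03,0,0,0,0]}}

```text
clock: 9.08
tcp_pos: [0.6512, -0.0132, 0.071]
orientation: [[0.574, 0.819, 0.0], [0.819, -0.574, -0.0], [0.0, 0.0, -1.0]]
contact_force: [-0.6, -0.9, -0.9]
width: 0.0446
finger_force: 20.0
```

Request:
{"op": "servo_tool", "data": {"deltas": [0.03,0,0,0.0015,0,0.03,0,0,0,0,0.03,0,0,0.001,0,0.03,0,0,0,0,0.03,0,0,0,0]}}

```text
clock: 9.5
tcp_pos: [0.6509, -0.0132, 0.0682]
orientation: [[0.574, 0.819, -0.0], [0.819, -0.574, 0.0], [-0.0, -0.0, -1.0]]
contact_force: [0.1, -0.3, -0.7]
width: 0.0444
finger_force: 20.0
```

Request:
{"op": "servo_tool", "data": {"deltas": [0.03,0,0,0.001,0,0.03,0,0,0,0,0.03,0,0,0,0,0.03,0,0,0,0]}}

```text
clock: 9.83
tcp_pos: [0.6511, -0.0132, 0.0679]
orientation: [[0.575, 0.818, 0.0], [0.818, -0.575, -0.0], [0.0, 0.0, -1.0]]
contact_force: [-1.5, 0.4, 4.8]
width: 0.0448
finger_force: 20.0
```

Contact came at exactly the expected height, so the jar is on the board. I'll release and rise.

Request:
{"op": "servo_tool", "data": {"deltas": [0.06,0,0,0,0,0.06,0,0,0,0,0.06,0,0,0,0,0.06,0,0,0,0,0.06,0,0,-0.015,0,0.06,0,0,-0.03,0,0.06,0,0,-0.04,0,0.06,0,0,-0.04,0,0.06,0,0,-0.03,0]}}

```text
clock: 10.58
tcp_pos: [0.652, -0.0134, 0.2253]
orientation: [[0.574, 0.819, 0.003], [0.819, -0.574, -0.001], [0.001, 0.003, -1.0]]
contact_force: [0.9, -1.0, 0.3]
width: 0.0601
finger_force: 0.0
```

```bash
python3 -c "
from h import *
togo(.3997,-.2978,.19)
im=read_camera('side')[:,:,::-1]; cv2.imwrite('pics/rel1.png',im)
rings(im,'side',(220,190,90,70))
hsv=cv2.cvtColor(im,cv2.COLOR_BGR2HSV); m=((hsv[:,:,0]>50)&(hsv[:,:,0]<78)&(hsv[:,:,1]>110)&(hsv[:,:,2]>50)).astype('uint8'); m[:150]=0;m[250:]=0;m[:,:200]=0;m[:,330:]=0
n,l,s,c=cv2.connectedComponentsWithStats(m)
for i in range(1,n):
  if s[i,4]>15:print(s[i],c[i].round(1))
print(proj('side',[.6515,-.013,.118]),proj('side',[.6515,-.013,.012]))"
```

```text
t 10.58 tcp [ 0.652  -0.0134  0.2253] yawx 54.94 togo [-0.3778 -0.0432  0.0346] w 0.0601 F [ 0.9 -1.   0.3] ff 0.0 tilt [ 3.2e-03 -6.0e-04 -1.0e+00]
[260 184  15  14 105] [268.  190.7]
[231 193  15  14 132] [238.3 200.5]
[278 222  10   5  22] [283.2 223.4]
[238.40641481 196.80190165] [240.79649027 224.12991334]
```

Request:
{"op": "servo_tool", "data": {"deltas": [0.065,-0.015,-0.002,0,0,0.065,-0.03,-0.0035,0,0,0.065,-0.037,-0.0042,0,0,0.065,-0.037,-0.0042,0,0,0.065,-0.037,-0.0042,0,0,0.065,-0.037,-0.0042,0,0,0.065,-0.037,-0.0042,0,0,0.065,-0.037,-0.0042,0,0,0.065,-0.037,-0.0042,0,0,0.065,-0.03,-0.0035,0,0]}}

```text
clock: 11.47
tcp_pos: [0.4258, -0.2661, 0.2219]
orientation: [[0.575, 0.818, -0.001], [0.818, -0.575, -0.0], [-0.001, -0.0, -1.0]]
contact_force: [-0.1, 0.6, -0.8]
width: 0.0651
finger_force: 0.0
```

Request:
{"op": "servo_tool", "data": {"deltas": [0.065,-0.028,-0.003,0,0,0.065,-0.015,-0.002,0,0,0.065,0,0,0.03,0,0.065,0,0,0.03,0,0.065,0,0,0,0,0.065,0,0,0,0]}}

```text
clock: 11.97
tcp_pos: [0.3979, -0.2958, 0.161]
orientation: [[0.575, 0.818, -0.003], [0.818, -0.575, 0.003], [0.001, -0.004, -1.0]]
contact_force: [0.2, -0.4, 0.4]
width: 0.0646
finger_force: 0.0
```

```bash
python3 -c "
from h import *
togo(.3997,-.2978,.055)"
```

```text
t 11.97 tcp [ 0.3979 -0.2958  0.161 ] yawx 54.92 togo [-0.0007  0.0031  0.106 ] w 0.0646 F [ 0.2 -0.4  0.4] ff 0.0 tilt [-0.0029  0.0034 -1.    ]
```

Request:
{"op": "servo_tool", "data": {"deltas": [0.065,0,0.0025,0.025,0,0.065,0,0,0.025,0,0.065,0,0,0.015,0,0.065,0,0,0,0,0.065,0,0,0.02,0,0.065,0,0,0.013,0,0.065,0,0,0.007,0,0.065,0,0,0,0,0.065,0,0,0,0]}}

```text
clock: 12.72
tcp_pos: [0.4018, -0.2989, 0.0583]
orientation: [[0.574, 0.819, 0.001], [0.819, -0.574, -0.001], [-0.0, 0.002, -1.0]]
contact_force: [0.4, -0.1, 0.1]
width: 0.0651
finger_force: 0.0
```

```bash
python3 -c "
from h import *
togo(.3997,-.2978,.055)"
```

```text
t 12.72 tcp [ 0.4018 -0.2989  0.0583] yawx 54.96 togo [-0.0003 -0.0023  0.0033] w 0.0651 F [ 0.4 -0.1  0.1] ff 0.0 tilt [ 0.0012 -0.0014 -1.    ]
```

Request:
{"op": "servo_tool", "data": {"deltas": [0.03,0,0,0,0,0.03,0,0,0,0,0.03,0,0,0,0,0.03,0,0,0,0,0.03,0,0,0,0,0.03,0,0,0,0]}}

```text
clock: 13.22
tcp_pos: [0.4011, -0.2985, 0.0577]
orientation: [[0.574, 0.819, 0.0], [0.819, -0.574, -0.001], [-0.0, 0.001, -1.0]]
contact_force: [-0.6, 0.5, 4.8]
width: 0.0435
finger_force: 20.0
```

Request:
{"op": "servo_tool", "data": {"deltas": [0.03,0,0,-0.01,0,0.03,0,0,-0.025,0,0.03,0,0,-0.035,0,0.03,0,0,-0.035,0,0.03,0,0,-0.035,0,0.03,0,0,-0.03,0,0.03,0,0,-0.01,0,0.03,0,0,0,0,0.03,0,0,0,0]}}

```text
clock: 13.97
tcp_pos: [0.4007, -0.298, 0.2377]
orientation: [[0.574, 0.819, 0.0], [0.819, -0.574, -0.001], [-0.0, 0.001, -1.0]]
contact_force: [-0.4, 0.2, -1.6]
width: 0.0433
finger_force: 20.0
```

```bash
python3 -c "
from h import *
togo(.5731,.0421,.12)"
```

```text
t 13.97 tcp [ 0.4007 -0.298   0.2377] yawx 54.94 togo [ 0.3774 -0.0543  0.1176] w 0.0433 F [-0.4  0.2 -1.6] ff 20.0 tilt [ 4.e-04 -5.e-04 -1.e+00]
```

Request:
{"op": "servo_tool", "data": {"deltas": [0.03,0.012,-0.002,0,0,0.03,0.025,-0.0035,0,0,0.03,0.035,-0.005,0,0,0.03,0.035,-0.005,0,0,0.03,0.035,-0.005,0,0,0.03,0.035,-0.005,0,0,0.03,0.035,-0.005,0,0,0.03,0.035,-0.005,0,0,0.03,0.035,-0.005,0,0,0.03,0.035,-0.005,0,0]}}

```text
clock: 14.8
tcp_pos: [0.5446, -0.0096, 0.235]
orientation: [[0.574, 0.819, -0.005], [0.819, -0.574, 0.002], [-0.002, -0.005, -1.0]]
contact_force: [0.3, -0.1, -0.9]
width: 0.0433
finger_force: 20.0
```

Request:
{"op": "servo_tool", "data": {"deltas": [0.03,0.03,-0.0045,0,0,0.03,0.02,-0.003,0,0,0.03,0.01,-0.001,0,0,0.03,0,0,0,0,0.03,0,0,0,0,0.03,0,0,0.015,0,0.03,0,0,0.03,0,0.03,0,0,0.03,0,0.03,0,0,0.02,0,0.03,0,0,0.007,0]}}

```text
clock: 15.63
tcp_pos: [0.5696, 0.0399, 0.1317]
orientation: [[0.576, 0.817, -0.008], [0.817, -0.576, 0.0], [-0.004, -0.007, -1.0]]
contact_force: [-1.7, 0.0, -1.2]
width: 0.0434
finger_force: 20.0
```

Request:
{"op": "servo_tool", "data": {"deltas": [0.03,0,0,0,0,0.03,0,0,0,0,0.03,0,0,0,0]}}

```text
clock: 15.88
tcp_pos: [0.5746, 0.0406, 0.1368]
orientation: [[0.575, 0.818, 0.003], [0.818, -0.575, -0.0], [0.001, 0.003, -1.0]]
contact_force: [0.5, 0.0, -1.0]
width: 0.0432
finger_force: 20.0
```

```bash
python3 -c "
from h import *
togo(.5731,.0421,.07)
im=read_camera('side')[:,:,::-1]; cv2.imwrite('pics/ins4.png',im)
p=get_obs()['tcp_pos']
for z in(.075,.1,.13,.05):print(z,proj('side',[p[0],p[1],z]).round(1))
print('ring',proj('side',[.5731,.0421,.05]))
g=cv2.cvtColor(im,cv2.COLOR_BGR2GRAY)
for r in range(192,238,3):print(r,g[r,234:272].tolist())"
```

```text
t 15.88 tcp [0.5746 0.0406 0.1368] yawx 54.89 togo [ 0.0003 -0.0023  0.0668] w 0.0432 F [ 0.5  0.  -1. ] ff 20.0 tilt [ 3.e-03 -5.e-04 -1.e+00]
0.075 [252.4 226.2]
0.1 [252.  219.4]
0.13 [251.5 211.1]
0.05 [252.8 232.7]
ring [253.09375676 233.13803401]
192 [68, 78, 82, 88, 90, 91, 91, 85, 55, 16, 30, 47, 55, 74, 78, 10, 12, 13, 14, 13, 11, 13, 12, 14, 11, 14, 9, 13, 12, 12, 12, 15, 14, 14, 11, 13, 11, 13]
195 [167, 241, 253, 254, 254, 254, 254, 254, 247, 64, 64, 68, 80, 84, 85, 28, 14, 24, 52, 48, 35, 13, 16, 13, 12, 13, 10, 14, 16, 36, 50, 44, 30, 37, 42, 48, 51, 48]
198 [213, 252, 254, 254, 239, 183, 117, 129, 153, 40, 50, 63, 70, 74, 71, 50, 38, 12, 13, 13, 15, 10, 11, 15, 17, 47, 95, 166, 193, 201, 201, 197, 184, 116, 135, 139, 155, 186]
201 [67, 58, 59, 58, 60, 67, 65, 60, 43, 23, 30, 28, 25, 28, 25, 23, 21, 14, 13, 12, 14, 10, 12, 11, 25, 70, 93, 64, 74, 106, 116, 89, 79, 81, 97, 106, 120, 153]
204 [49, 48, 51, 50, 50, 52, 49, 52, 61, 92, 63, 30, 26, 22, 26, 21, 21, 14, 13, 14, 15, 17, 11, 26, 47, 86, 134, 124, 86, 72, 75, 73, 78, 84, 97, 100, 99, 133]
207 [147, 129, 115, 116, 
[... 1391 characters left out ...]
169, 159, 143, 133, 125, 129, 145, 148, 139, 126, 170, 195, 174, 146, 129, 178, 226, 244, 195, 195, 195, 197, 197, 194]
231 [188, 172, 174, 102, 111, 111, 112, 109, 108, 117, 160, 137, 91, 100, 101, 103, 102, 99, 103, 115, 140, 191, 185, 194, 188, 121, 108, 123, 180, 145, 140, 188, 186, 186, 182, 135, 132, 131]
234 [96, 111, 117, 118, 118, 121, 121, 120, 123, 136, 165, 109, 125, 148, 132, 134, 131, 102, 104, 105, 104, 109, 123, 137, 179, 143, 191, 142, 178, 144, 115, 100, 118, 175, 186, 188, 188, 191]
237 [106, 117, 120, 120, 120, 127, 163, 199, 197, 184, 146, 161, 157, 131, 121, 102, 105, 104, 107, 103, 99, 101, 114, 118, 129, 146, 200, 178, 177, 151, 125, 124, 111, 110, 129, 190, 191, 192]
```

```bash
python3 -c "
import cv2
im=cv2.imread('pics/ins4.png');cv2.imwrite('pics/ins4c.png',cv2.resize(im[185:250,222:302],None,fx=9,fy=9,interpolation=cv2.INTER_CUBIC))"
```

```text
(no output)
```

View pics/ins4c.png

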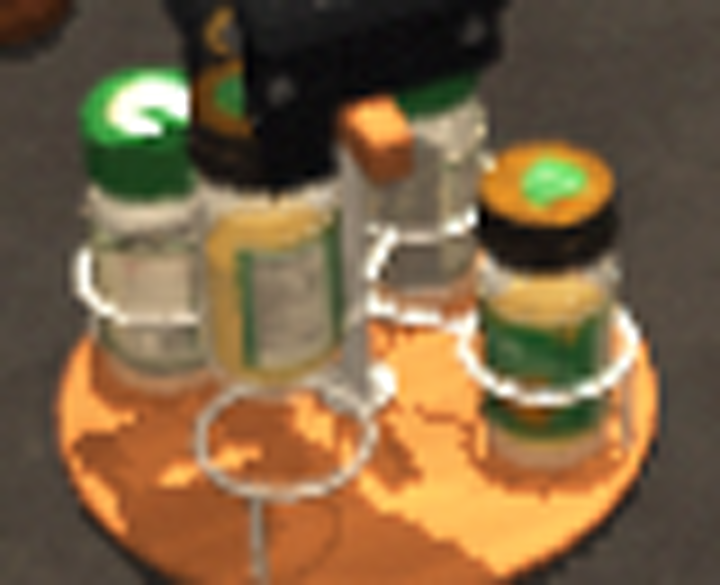

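The dark spare hangs upright, its centre at about u=252.1, over the empty ring centred at about (253.3,233). The green jars and the dark jar already in the caddy stand in their pockets, and the offset matches the TCP numbers. I'll correct 2 mm and insert.

Request:
{"op": "servo_tool", "data": {"deltas": [0.03,0,-0.002,0.006,0,0.03,0,0,0.006,0,0.03,0,0,0,0,0.03,0,0,0,0,0.03,0,0,0,0]}}

```text
clock: 16.35
tcp_pos: [0.5717, 0.0426, 0.1232]
orientation: [[0.574, 0.819, -0.0], [0.819, -0.574, 0.0], [-0.0, -0.0, -1.0]]
contact_force: [0.1, 0.2, -1.1]
width: 0.0436
finger_force: 20.0
```

```bash
python3 -c "
from h import *
togo(.5731,.0421,.07)"
```

```text
t 16.35 tcp [0.5717 0.0426 0.1232] yawx 54.94 togo [0.0004 0.0014 0.0532] w 0.0436 F [ 0.1  0.2 -1.1] ff 20.0 tilt [-0.  0. -1.]
```

Request:
{"op": "servo_tool", "data": {"deltas": [0.03,0.0004,0.001,0.005,0,0.03,0,0,0.006,0,0.03,0,0,0.006,0,0.03,0,0,0.006,0,0.03,0,0,0,0,0.03,0,0,0,0]}}

```text
clock: 16.85
tcp_pos: [0.5722, 0.0423, 0.0994]
orientation: [[0.575, 0.818, -0.002], [0.818, -0.575, 0.0], [-0.001, -0.002, -1.0]]
contact_force: [0.4, -1.4, -0.6]
width: 0.0435
finger_force: 20.0
```

Request:
{"op": "servo_tool", "data": {"deltas": [0.03,0,0,0.006,0,0.03,0,0,0.008,0,0.03,0,0,0.007,0,0.03,0,0,0.003,0,0.03,0,0,0,0,0.03,0,0,0,0]}}

```text
clock: 17.35
tcp_pos: [0.5725, 0.0423, 0.0758]
orientation: [[0.574, 0.819, -0.001], [0.819, -0.574, 0.0], [-0.0, -0.001, -1.0]]
contact_force: [-0.4, -0.2, -1.2]
width: 0.0431
finger_force: 20.0
```

Request:
{"op": "servo_tool", "data": {"deltas": [0.03,0,0,0.002,0,0.03,0,0,0.0015,0,0.03,0,0,0.001,0,0.03,0,0,0,0,0.03,0,0,0,0]}}

```text
clock: 17.77
tcp_pos: [0.5728, 0.0422, 0.0718]
orientation: [[0.575, 0.819, 0.0], [0.819, -0.575, 0.0], [0.0, 0.0, -1.0]]
contact_force: [-0.6, -0.4, -1.2]
width: 0.0439
finger_force: 20.0
```

Request:
{"op": "servo_tool", "data": {"deltas": [0.03,0,0,0.001,0,0.03,0,0,0,0,0.03,0,0,0,0]}}

```text
clock: 18.02
tcp_pos: [0.5727, 0.0423, 0.0708]
orientation: [[0.575, 0.818, -0.0], [0.818, -0.575, 0.0], [-0.0, -0.0, -1.0]]
contact_force: [0.8, -0.5, -1.1]
width: 0.0432
finger_force: 20.0
```

Request:
{"op": "servo_tool", "data": {"deltas": [0.03,0,0,0.001,0,0.03,0,0,0,0,0.03,0,0,0,0]}}

```text
clock: 18.27
tcp_pos: [0.5729, 0.0422, 0.0698]
orientation: [[0.574, 0.819, 0.0], [0.819, -0.574, -0.0], [0.0, 0.0, -1.0]]
contact_force: [-0.5, 0.2, -0.9]
width: 0.0436
finger_force: 20.0
```

Request:
{"op": "servo_tool", "data": {"deltas": [0.03,0,0,0.0007,0,0.03,0,0,0,0,0.03,0,0,0,0]}}

```text
clock: 18.52
tcp_pos: [0.573, 0.0423, 0.0697]
orientation: [[0.574, 0.819, 0.001], [0.819, -0.574, 0.0], [0.0, 0.001, -1.0]]
contact_force: [-0.7, 1.2, 4.7]
width: 0.0435
finger_force: 20.0
```

Seated. Release and rise.

Request:
{"op": "servo_tool", "data": {"deltas": [0.06,0,0,0,0,0.06,0,0,0,0,0.06,0,0,0,0,0.06,0,0,0,0,0.06,0,0,-0.015,0,0.06,0,0,-0.03,0,0.06,0,0,-0.04,0,0.06,0,0,-0.04,0,0.06,0,0,-0.02,0,0.06,0,0,0,0]}}

```text
clock: 19.35
tcp_pos: [0.5767, 0.0419, 0.2197]
orientation: [[0.574, 0.819, 0.012], [0.819, -0.574, -0.001], [0.006, 0.011, -1.0]]
contact_force: [0.5, -0.0, 0.7]
width: 0.06
finger_force: 0.0
```

```bash
python3 - <<'E'
from h import *
togo(.5845,-.0245)
im=read_camera('side')[:,:,::-1]; cv2.imwrite('pics/rel2.png',im)
t=read_camera('top')[:,:,::-1]; cv2.imwrite('pics/rel2t.png',t)
hsv=cv2.cvtColor(im,cv2.COLOR_BGR2HSV)
def blobs(m,roi,nm):
    k=np.zeros_like(m,np.uint8); u,v,w,h=roi; k[v:v+h,u:u+w]=m[v:v+h,u:u+w]
    n,l,s,c=cv2.connectedComponentsWithStats(k)
    for i in range(1,n):
        if s[i,4]>15: print(nm,s[i],c[i].round(1))
H,S,V=cv2.split(hsv)
blobs((H>50)&(H<78)&(S>110)&(V>50),(210,160,110,90),"green")
blobs((H>9)&(H<22)&(S>150)&(V>120),(210,160,110,90),"orange")
for nm,p in [("A top",(.5731,.0421,.117)),("B top",(.6515,-.013,.118)),("handle",(.5845,-.0245,.137)),("ringA",(.5731,.0421,.05))]: print(nm,proj("side",p).round(1),proj("top",p).round(1))
hs=cv2.cvtColor(t,cv2.COLOR_BGR2HSV);H,S,V=cv2.split(hs)
blobs((H>9)&(H<22)&(S>120)&(V>100),(240,140,95,100),"top orange")
E
```

```text
t 19.35 tcp [0.5767 0.0419 0.2197] yawx 54.95 togo [-0.0498  0.0445  0.0002] w 0.06 F [ 0.5 -0.   0.7] ff 0.0 tilt [ 0.0119 -0.0014 -0.9999]
green [260 184  15  14 103] [268.  190.6]
green [231 193  15  14 138] [238.3 200.3]
green [248 213   7   5  19] [250.8 214.8]
green [278 222  10   5  23] [283.1 223.5]
orange [252 186  16  16 100] [259.6 193.6]
orange [275 201  15   9  70] [281.8 205.2]
orange [245 208  14   8  39] [252.5 210.8]
orange [277 216  11   4  28] [282.1 217.8]
orange [252 221  43  29 588] [273.3 237.9]
orange [228 223  22  27 314] [237.7 236.6]
orange [247 228  11  10  45] [250. 231.]
A top [251.9 215.2] [260.5 186.6]
B top [238.4 196.8] [282.1 154.3]
handle [259.9 195.6] [287.7 180. ]
ringA [253.1 233.1] [261.8 190.3]
top orange [ 277  151   49   75 1716] [298.9 191.4]
top orange [260 189   6   7  23] [263.  192.3]
top orange [255 202   9  12  77] [259.4 207.1]
```

```bash
python3 - <<'E'
from h import *
p=np.array([.5746,.0406,.1368]); y=np.array([.818,-.575,0])
for dz in (0,.02,.03,.035): print(dz,proj("side",p-.029*y+[0,0,dz]).round(1),"expect 253.9,205.4")
print("herb",proj("side",[.5175,-.036,.117]),"seen 281.8 205.5")
E
```

```text
0 [255.8 215.1] expect 253.9,205.4
0.02 [255.5 209.3] expect 253.9,205.4
0.03 [255.3 206.4] expect 253.9,205.4
0.035 [255.3 204.9] expect 253.9,205.4
herb [282.41401903 205.37150926] seen 281.8 205.5
```

Request:
{"op": "servo_tool", "data": {"deltas": [0.06,-0.0125,0.011,0,0.1,0.06,-0.0125,0.011,0,-0.1,0.06,-0.0125,0.011,0,0,0.06,-0.0125,0.011,0,0,0.06,0,0,0,0,0.06,0,0,0,0]}}

```text
clock: 19.95
tcp_pos: [0.5771, -0.0242, 0.2118]
orientation: [[0.576, 0.817, -0.004], [0.817, -0.576, 0.002], [-0.001, -0.004, -1.0]]
contact_force: [-0.2, 0.6, -0.3]
width: 0.0597
finger_force: 0.0
```

```bash
python3 - <<'E'
from h import *
togo(.5845,-.0245,.083); print(get_obs()["joint_pos"].round(3))
im=read_camera('side')[:,:,::-1]
hsv=cv2.cvtColor(im,cv2.COLOR_BGR2HSV)
for r in range(204,244,2): print(r,hsv[r,249:256:3].tolist(), "|",hsv[r-10,279:286:3].tolist())
E
```

```text
t 19.95 tcp [ 0.5771 -0.0242  0.2118] yawx 54.83 togo [0.0042 0.0068 0.1288] w 0.0597 F [-0.2  0.6 -0.3] ff 0.0 tilt [-0.0044  0.0015 -1.    ]
[-2.360e-01  4.420e-01  1.526e+00  1.000e-03  1.178e+00  3.780e-01]
204 [[16, 63, 77], [11, 53, 77], [14, 63, 85]] | [[12, 60, 77], [11, 60, 72], [14, 63, 77]]
206 [[17, 60, 77], [18, 56, 78], [15, 56, 82]] | [[15, 58, 70], [18, 63, 73], [16, 57, 76]]
208 [[14, 62, 86], [14, 76, 90], [11, 140, 153]] | [[14, 58, 75], [18, 59, 74], [13, 58, 70]]
210 [[13, 167, 186], [15, 176, 247], [14, 176, 246]] | [[16, 99, 90], [15, 123, 102], [16, 79, 81]]
212 [[18, 195, 98], [19, 186, 85], [16, 197, 93]] | [[17, 208, 207], [30, 159, 188], [20, 197, 211]]
214 [[58, 126, 113], [58, 124, 107], [25, 166, 80]] | [[18, 191, 112], [53, 99, 232], [57, 125, 228]]
216 [[54, 151, 103], [51, 115, 115], [15, 197, 97]] | [[17, 208, 119], [56, 129, 117], [42, 147, 192]]
218 [[16, 207, 106], [16, 208, 108], [16, 208, 97]] | [[15, 209, 111], [18, 194, 113], [16, 208, 126]]
220 [[13, 127, 38], [15, 166, 46], [7, 88, 26]] | [[13, 92, 25], [16, 131, 37], [17, 85, 27]]
222 [[16
[... 386 characters left out ...]
230 [[18, 162, 195], [19, 156, 194], [19, 142, 194]] | [[20, 126, 170], [19, 144, 196], [19, 137, 180]]
232 [[19, 162, 183], [24, 94, 138], [27, 70, 135]] | [[61, 127, 86], [53, 155, 82], [24, 175, 108]]
234 [[19, 150, 158], [18, 74, 145], [17, 74, 163]] | [[49, 94, 103], [58, 121, 82], [60, 136, 75]]
236 [[19, 150, 155], [17, 77, 126], [17, 74, 137]] | [[36, 109, 91], [39, 115, 93], [55, 106, 91]]
238 [[18, 102, 145], [18, 69, 130], [18, 66, 181]] | [[17, 81, 182], [24, 59, 142], [31, 56, 137]]
240 [[18, 111, 133], [19, 61, 141], [17, 69, 141]] | [[15, 188, 111], [16, 184, 104], [55, 123, 79]]
242 [[17, 135, 162], [21, 86, 133], [18, 76, 158]] | [[36, 150, 73], [25, 176, 74], [44, 136, 75]]
```

Request:
{"op": "servo_tool", "data": {"deltas": [0.06,0.003,0.004,0,-0.121,0.06,0,0,0,-0.121,0.06,0,0,0,-0.121,0.06,0,0,0,-0.121,0.06,0,0,0,-0.121,0.06,0,0,0,-0.121,0.06,0,0,0,-0.121,0.06,0,0,0,-0.121,0.06,0,0,0,-0.121,0.06,0,0,0,-0.121], "squeeze": 50}}

```text
clock: 20.83
tcp_pos: [0.5826, -0.0223, 0.2132]
orientation: [[-0.569, 0.822, -0.002], [0.822, 0.569, 0.001], [0.002, -0.001, -1.0]]
contact_force: [-0.1, 0.5, -0.5]
width: 0.0603
finger_force: 0.0
```

Request:
{"op": "servo_tool", "data": {"deltas": [0.06,0,0,0,-0.121,0.06,0,0,0,-0.121,0.06,0,0,0,-0.121,0.06,0,0,0,0,0.06,0,0,0,0,0.06,0,0,0,0]}}

```text
clock: 21.33
tcp_pos: [0.583, -0.0231, 0.2136]
orientation: [[-0.819, 0.574, -0.001], [0.574, 0.819, 0.0], [0.001, -0.0, -1.0]]
contact_force: [-0.2, 0.2, 0.1]
width: 0.0601
finger_force: 0.0
```

```bash
python3 - <<'E'
from h import *
togo(.5844,-.0247,.083)
E
```

```text
t 21.33 tcp [ 0.583  -0.0231  0.2136] yawx 144.96 togo [-0.0022 -0.0005  0.1306] w 0.0601 F [-0.2  0.2  0.1] ff 0.0 tilt [-9.e-04  5.e-04 -1.e+00]
```

Request:
{"op": "servo_tool", "data": {"deltas": [0.06,-0.002,-0.0005,0.02,0,0.06,0,0,0.03,0,0.06,0,0,0.02,0,0.06,0,0,0.01,0,0.06,0,0,0,0,0.06,0,0,0,0,0.06,0,0,0,0]}}

```text
clock: 21.92
tcp_pos: [0.5859, -0.0257, 0.1353]
orientation: [[-0.82, 0.573, 0.003], [0.573, 0.82, -0.001], [-0.002, 0.001, -1.0]]
contact_force: [0.2, 0.6, 0.6]
width: 0.0599
finger_force: 0.0
```

```bash
python3 - <<'E'
from h import *
togo(.5844,-.0247,.083)
E
```

```text
t 21.92 tcp [ 0.5859 -0.0257  0.1353] yawx 145.04 togo [ 0.0019 -0.0001  0.0523] w 0.0599 F [0.2 0.6 0.6] ff 0.0 tilt [ 2.5e-03 -6.0e-04 -1.0e+00]
```

Request:
{"op": "servo_tool", "data": {"deltas": [0.06,0.001,0,0.01,0,0.06,0,0,0.015,0,0.06,0,0,0.015,0,0.06,0,0,0.012,0,0.06,0,0,0,0,0.06,0,0,0,0,0.06,0,0,0,0]}}

```text
clock: 22.5
tcp_pos: [0.5847, -0.0251, 0.0829]
orientation: [[-0.82, 0.573, 0.002], [0.573, 0.82, -0.0], [-0.002, 0.001, -1.0]]
contact_force: [0.2, -0.2, -0.0]
width: 0.06
finger_force: 0.0
```

```bash
python3 - <<'E'
from h import *
togo(.5844,-.0247,.083)
E
```

```text
t 22.5 tcp [ 0.5847 -0.0251  0.0829] yawx 145.06 togo [ 0.0005  0.0001 -0.0001] w 0.06 F [ 0.2 -0.2 -0. ] ff 0.0 tilt [ 1.8e-03 -4.0e-04 -1.0e+00]
```

Request:
{"op": "servo_tool", "data": {"deltas": [0.03,0,0,0,0,0.02,0,0,0,0,0.01,0,0,0,0,0.005,0,0,0,0,0.005,0,0,0,0,0.005,0,0,0,0,0.005,0,0,0,0,0.005,0,0,0,0], "squeeze": 10}}

```text
clock: 23.17
tcp_pos: [0.5845, -0.0244, 0.0822]
orientation: [[-0.819, 0.573, 0.001], [0.573, 0.819, 0.001], [-0.001, 0.002, -1.0]]
contact_force: [1.8, 0.7, -6.4]
width: 0.0159
finger_force: 10.0
```

Request:
{"op": "servo_tool", "data": {"deltas": [0.005,0,0,0,0,0.005,0,0,0,0,0.005,0,0,0,0,0.005,0,0,0,0], "squeeze": 50}}

```text
clock: 23.5
tcp_pos: [0.5845, -0.0244, 0.0821]
orientation: [[-0.82, 0.573, 0.001], [0.573, 0.82, 0.001], [-0.001, 0.001, -1.0]]
contact_force: [2.6, 4.2, -1.1]
width: 0.0155
finger_force: 50.0
```

Request:
{"op": "servo_tool", "data": {"deltas": [0.005,0,0,-0.002,0,0.005,0,0,-0.004,0,0.005,0,0,-0.004,0,0.005,0,0,-0.003,0,0.005,0,0,-0.002,0,0.005,0,0,0,0,0.005,0,0,0,0]}}

```text
clock: 24.08
tcp_pos: [0.5838, -0.025, 0.0971]
orientation: [[-0.82, 0.573, -0.0], [0.573, 0.82, -0.0], [-0.0, -0.0, -1.0]]
contact_force: [0.0, -0.0, -8.1]
width: 0.0154
finger_force: 50.0
```

```bash
python3 - <<'E'
from h import *
togo(.5845,-.0244,.182); print(get_obs()["torque"])
E
```

```text
t 24.08 tcp [ 0.5838 -0.025   0.0971] yawx 145.06 togo [-0.0002  0.0009 -0.0849] w 0.0154 F [ 0.  -0.  -8.1] ff 50.0 tilt [-0.e+00 -1.e-04 -1.e+00]
[ 0.00948998 -0.09166894  0.06518674]
```

Full weight (8.1 N) is carried and level. Continue up gently.

Request:
{"op": "servo_tool", "data": {"deltas": [0.005,0,0,-0.004,0,0.005,0,0,-0.008,0,0.005,0,0,-0.011,0,0.005,0,0,-0.012,0,0.005,0,0,-0.012,0,0.005,0,0,-0.012,0,0.005,0,0,-0.011,0,0.005,0,0,-0.008,0,0.005,0,0,-0.005,0,0.005,0,0,-0.002,0]}}

```text
clock: 24.92
tcp_pos: [0.5844, -0.025, 0.1833]
orientation: [[-0.82, 0.573, 0.002], [0.573, 0.82, -0.0], [-0.002, 0.001, -1.0]]
contact_force: [-0.2, -0.1, -8.9]
width: 0.0152
finger_force: 50.0
```

Request:
{"op": "servo_tool", "data": {"deltas": [0.005,0,0,0,0,0.005,0,0,0,0,0.005,0,0,0,0,0.005,0,0,0,0,0.005,0,0,0,0,0.005,0,0,0,0,0.005,0,0,0,0,0.005,0,0,0,0]}}

```text
clock: 25.58
tcp_pos: [0.5839, -0.0249, 0.1819]
orientation: [[-0.82, 0.573, -0.0], [0.573, 0.82, 0.0], [0.0, -0.0, -1.0]]
contact_force: [0.1, 0.7, -8.1]
width: 0.0155
finger_force: 50.0
```

```bash
python3 - <<'E'
from h import *
togo(.5845,-.0244,.182); print(get_obs()["torque"],abs(get_obs()["joint_velocities"]).max())
im=read_camera('side')[:,:,::-1]; cv2.imwrite('pics/end.png',im)
hsv=cv2.cvtColor(im,cv2.COLOR_BGR2HSV);H,S,V=cv2.split(hsv)
m=((H>4)&(H<22)&(S>140)&(V>90)).astype(np.uint8); m[:150]=0; m[260:]=0; m[:,:190]=0; m[:,330:]=0
n,l,s,c=cv2.connectedComponentsWithStats(m)
pts=np.argwhere((m>0))[:,::-1]
for i in range(1,n):
    if s[i,4]>25: print(s[i],c[i].round(1))
m2=((H>50)&(H<78)&(S>110)&(V>50)).astype(np.uint8); n,l,s,c=cv2.connectedComponentsWithStats(m2[100:260,200:330].copy())
for i in range(1,n):
    if s[i,4]>15: print("g",s[i,:2]+[200,100],s[i,2:],(c[i]+[200,100]).round(1))
D=np.array([0,0,.1])
for nm,p in [("A",(.573,.042,.117)),("B",(.6515,-.013,.118)),("herb",(.5175,-.036,.117)),("spice",(.596,-.091,.118)),("c",(.5845,-.0245,.012))]: print(nm,proj("side",np.array(p)+D).round(1))
c=np.array((.5845,-.0245,.112)); q=np.array([proj("side",c+.102*np.array([np.cos(a),np.sin(a),0])) for a in np.arange(0,6.28,.02)]); print("board extents expected",q.min(0).round(1),q.max(0).round(1))
E
```

```text
t 25.58 tcp [ 0.5839 -0.0249  0.1819] yawx 145.06 togo [-0.0002  0.0008 -0.0001] w 0.0155 F [ 0.1  0.7 -8.1] ff 50.0 tilt [-2.e-04  1.e-04 -1.e+00]
[ 0.01777436 -0.11445206 -0.01793002] 0.0015012578937695753
[212 150  11   7  60] [216.8 152.6]
[257 159  10  17  87] [261.5 168.5]
[275 172  16   9  70] [281.9 176.2]
[243 182  15   8  54] [250.6 185.5]
[278 189  11   6  33] [282.7 190.6]
[ 226  194   70   33 1118] [260.1 212.3]
[245 200  13  10  49] [248.8 203. ]
g [266 156] [ 9 14 67] [270.3 163.2]
g [228 163] [ 17  16 152] [236.2 171.5]
g [281 174] [ 6  4 18] [283.2 175.5]
g [246 184] [ 7  4 19] [249.1 185.2]
g [277 194] [11  6 31] [283.3 196. ]
A [250.1 185.9]
B [235.9 168.1]
herb [282.3 176.4]
spice [266.7 159.6]
c [260.2 202.5]
board extents expected [225.1 182.5] [295.2 225.3]
```

```bash
python3 -c "
from workcell import *
print(job_done())"
```

```text
the job is handed in; nothing more can be done
None
```

I set both spare jars into the caddy's empty pockets and handed the job in with the arm holding the full caddy by its handle, still and level, about 10 cm above the table; the final camera measurements match, but the judge's verdict wasn't shown.

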